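# Clamp the cup in the trimming chuck and free the index pin

### The job

Turn the chuck's sleeve clockwise by its upright peg until the three jaws hold the upside-down clay cup firmly and stay tight on their own, with the index pin still home in its hole. Then let go of the peg, pull the index plunger's knob straight up as far as it goes and keep holding it there, so that the wheel can be turned: finish while holding, without letting go. Leave the cup standing in the chuck and the other things on the bench where they are.

Things in the scene. Friction and masses are not known exactly. Their poses are not given: they have to be found in the camera images.
- fixture: Trimming chuck fixed to the bench: wooden board 320 x 320 x 15 mm; on it a disc 250 mm across (top at 39 mm), a hub 126 mm across (top at 55 mm), a steel sleeve ring round the hub, three jaws at 0, 120 and 240 deg from its +x, plunger bracket at its -y. Origin: underside of the board on the chuck's axis, z up. Only cup, peg and knob stand higher than 76 mm above the bench.
- sleeve (a joint): Turn of the sleeve ring, rad, grows clockwise from above. It closes all jaws 14 mm per rad: pad faces 54 mm from the axis at 0, touching the 38 mm radius cup at about 1.14; stop at 1.35. Starts at 0 to 0.35. Moving it takes about 6 N at the peg, more once the jaws press on the cup; 15 to 20 N is firmly tight. Friction keeps it where it is left.
- peg_top (a point): Middle of the top of the sleeve's upright steel peg: round, 16 mm in diameter, 60 mm tall, top 117 mm above the bench, 83 mm from the chuck's axis; with the sleeve at 0 it stands 95 deg counter-clockwise from the fixture's +x. Best taken from above in its upper 35 mm, fingers ahead and behind along its circle, and led round the arc.
- cup: Clay cup standing loose, upside down, on the hub: 76 mm in diameter over its lower 24 mm, narrowing to 52 mm, 65 mm tall, about 0.3 kg. Origin: centre of its lower (rim) face, 55 mm above the bench; z up. It starts up to 5 mm off-centre; the jaws centre it.
- jaw0: Jaw on the fixture's +x ray: steel slide with a smooth nylon-faced pad 20 mm wide, top 76 mm above the bench. Origin: a point that coincides with the fixture's origin when the sleeve is at 0 and moves with the jaw; its x points outward.
- jaw1: The same, on the ray at 120 degrees.
- jaw2: The same, on the ray at 240 degrees.
- chuck_centre (a point): Centre of the hub's top, on the chuck's axis, 55 mm above the bench.
- plunger (a joint): Lift of the index plunger, m: 0 with its pin home, 10 mm deep in the disc's hole; 0.018 fully up against its stop. A spring drives it down: about 6 N to start, 13 N fully up. It drops back if let go.
- knob_centre (a point): Middle of the black knob on top of the plunger: round, 28 mm in diameter, 28 mm tall, narrowing to 18 mm at its underside. This point is 98 mm above the bench when home, 14 mm below the knob's top, on the plunger's axis 112 mm from the chuck's axis. The knob spans 84 to 112 mm above the bench; the bracket under it tops out at 72 mm.
- pin_hole (a point): Mouth of the index hole under the plunger, in the top of the disc.
- tape_roll: Bystander: cardboard tape ring, 90 mm across, 45 mm tall, standing flat. Origin: centre of its underside.
- small_vase: Bystander: grey-green vase, 64 mm wide, 100 mm tall. Origin: centre of its underside.
- flower_pot: Bystander: terracotta pot, 76 mm wide, 60 mm tall. Origin: centre of its underside.
- slip_bottle: Bystander: white bottle, 60 mm wide, 140 mm tall. Origin: centre of its underside.
- trim_tool: Bystander: flat tool lying on the bench, 180 mm long along its x. Origin: its underside.
- spare_pad: Bystander: spare jaw, 30 x 20 x 20 mm, lying on a corner of the fixture's board. Origin: centre of its underside.
- test_cup: Bystander: small cream test cup, 36 mm wide, 34 mm tall, on a corner of the fixture's board. Origin: centre of its underside.

How it is judged:
On the way, in this order (a step that is already met when the one before it is completed fails the run):
1. the sleeve is turned until all three jaws press on the cup, the fingers on the peg, the index pin still home (contact force between each of jaw0, jaw1, jaw2 and cup above 1.5 N and horizontal distance between cup and chuck_centre below 0.004 m and angle between cup's own z axis and vertical below 0.1 rad and height (world z) of cup below 0.06 m and value of joint plunger below 0.003 m and contact force between sleeve and the fingers above 1 N), for 0.1 s.
2. the peg is let go and the jaws stay tight on the cup by themselves, the index pin still home (contact force between each of jaw0, jaw1, jaw2 and cup above 1.5 N and horizontal distance between cup and chuck_centre below 0.004 m and angle between cup's own z axis and vertical below 0.1 rad and height (world z) of cup below 0.06 m and value of joint plunger below 0.003 m and contact force between the fingers and anything else below 0.3 N), for 0.3 s.
At the end, for the whole second after the job is handed in: The index plunger is at least 15.5 mm up of its 18 mm and held there by the fingers on its knob (over 5 N), while each of the three jaws presses on the cup with over 1.5 N and the cup stands upright on the hub, within 4 mm of the chuck's centre (contact force between each of jaw0, jaw1, jaw2 and cup above 1.5 N and horizontal distance between cup and chuck_centre below 0.004 m and angle between cup's own z axis and vertical below 0.1 rad and height (world z) of cup below 0.06 m and value of joint plunger above 0.0155 m and contact force between plunger and the fingers above 5 N); the arm keeps its last pose, push and grip.
It fails at once if a bystander is moved by more than 30 mm (distance of any of tape_roll, small_vase, flower_pot, slip_bottle, trim_tool, spare_pad, test_cup from where it was at the start of the episode above 0.03 m).
It fails at once if the cup is tipped or lifted out of the chuck (angle between cup's own z axis and vertical above 0.3 rad or height (world z) of cup above 0.08 m).
It fails at once if the index pin leaves its hole before the jaws hold the cup (value of joint plunger above 0.006 m and not (value of joint sleeve above 1 rad)).
It also fails if it takes over 48 s, if anything falls off the work surface, if the arm or the gripper's body presses on something with over 40 N, if the wrist force passes 120 N, or if a joint passes its speed limit or range.

### The arm

A 7-joint arm with a two-finger parallel gripper is mounted at the origin on the work surface. World frame = base frame: x ahead of the robot, y to its left, z up, the work surface at z = 0. Lengths are in m, angles in rad, forces in N, time in s.
With the tool pointing down it reaches from about 0.425 to 0.875 m from the base axis. Payload 8.4 kg.
Tool frame: the origin (TCP) lies on the centre line of the jaws, within the pads' length; the fingertips stand 19 mm ahead of it and the grasp point (between the pads) is the TCP; y points along the fingers, x is the direction in which the jaws open and shut, and the axes are right-handed (so a half turn about y gives the same grasp; the last joint's range is limited). The gripper opens to 87 mm and grips with 3 to 60 N. Pads are 19 mm wide; open, the fingers measure 117 mm over their backs; the gripper's body (75 mm by 190 mm) begins 51 mm behind the grasp point.
Start: joints at [-1.356, 0.333, 0.04, 1.465, -0.013, 1.343, -0.059], TCP at [0.201, 0.618, 0.242] pointing down, gripper open.
Joint ranges: [-2.58, 2.58], [-0.38, 2.09], [-1.3, 1.39], [0.25, 2.4], [-1.5, 4.64], [0.08, 2.09], [-2.65, 2.65]. Speed limits (rad/s): [2.22, 2.22, 2.79, 2.79, 3.14, 3.14, 3.14].

### API

Orientations are given as a unit quaternion [x, y, z, w].
In Python, from rig import arm gives the robot as it stands. The module is installed in compiled form; this text tells all that it offers.
- The arm moves only by the shell command python3 -m crank 'ROWS' [FORCE]. ROWS is JSON, a list of rows, each a list of 5 numbers: the opening, from 0 (shut) to 1 (fully open), then the shift along the world's x, y, z in m, then the turn about the world's z in degrees. In form: [[fingers, tx, ty, tz, yaw], ...]. A call has 1 to 20 rows; each row shifts and turns the commanded pose from where the row before left it; what a row does not reach is not made up. A row lasts 1/12 s, in which the tool goes at most 41.7 mm and 7.16 degrees, less where a joint would pass 70% of its speed; a pose out of reach is approached as far as the arm can. A call with a gripper value outside its range is refused whole. The fingers move at their own pace and stop on an object; FORCE is the grip in N (left out, the last holds). Time passes only in rows, so rows that do not move let the fingers close. It gives the time, the measured TCP pose, the force and the opening at its end, in the units of the state.
- arm.state(): the state, without advancing time (a new reading comes with each control period).
- arm.camera(name): name is "scene" or "top" or "wrist"; returns a dict with "image" (420x560x3 uint8, red, green, blue), "range_z" (420x560 float32, m along the optical axis (not along the pixel's ray), 0 where there is no reading), "camera_matrix" (3x3 intrinsics, pixels), "k1" (the pictures are not rectified: a ray, as slopes to the right and down, at radius r is drawn at 1 + k1 r^2 times it, then the intrinsics apply), "origin" and "orientation" of the camera in the world. Camera axes: x right, y down, z forward; pixel columns grow to the right and rows downward; lengths in m; the calibration is good to about 2 mm. A picture is of the moment at which its call begins.
- arm.finish_job(): hands the job in, once; it reports no verdict.
The state is a dict: "time": time; "q": joint angles; "joint_velocities": joint speeds; "effort": joint torques, N m; "eef_pos": TCP position; "ee_rot": TCP orientation; "wrist_force": force on the tool from outside, world axes, zero at the start; "wrist_torque": the same for the moment, N m; "finger_gap": finger opening in m.
Only numpy, scipy, OpenCV 4.12 (cv2) and the standard library are available. Lean on these libraries where they do the work, as an engineer would, in place of code of your own. Each camera call takes 0.05 s, during which the arm holds its last target.

## Working session

There is one attempt and no reset: what is moved stays moved. The work goes in short steps, Python scripts to look and compute and a shell command to move; the robot and the scene stay as the last step left them, time stands still between calls to the robot, and variables do not carry over. Pictures are saved under pics/ and viewed, and the job is handed in when it is done.

```bash
mkdir -p pics
cat > h.py <<'E'
import numpy as np,cv2
from rig import arm
from scipy.spatial.transform import Rotation as R
def rot(c):
    o=np.array(c["orientation"]); return o if o.shape==(3,3) else R.from_quat(o).as_matrix()
def rays(c,uv):
    K=np.array(c["camera_matrix"]);k=c["k1"]
    uv=np.asarray(uv,float).reshape(-1,2)
    d=cv2.undistortPoints(uv.reshape(-1,1,2),K,np.array([k,0,0,0,0],float)).reshape(-1,2)
    return np.c_[d,np.ones(len(d))]@rot(c).T
def plane(c,uv,z):
    r=rays(c,uv);o=np.array(c["origin"]);return o+r*((z-o[2])/r[:,2])[:,None]
def depthpts(c):
    h,w=c["range_z"].shape;u,v=np.meshgrid(np.arange(w),np.arange(h))
    r=rays(c,np.c_[u.ravel(),v.ravel()])
    p=np.array(c["origin"])+r*c["range_z"].ravel()[:,None]
    p[c["range_z"].ravel()==0]=np.nan
    return p.reshape(h,w,3)
def snap(n,name):
    c=arm.camera(n);cv2.imwrite(f"pics/{name}.png",c["image"][:,:,::-1]);
    np.save(f"pics/{name}.npy",c,allow_pickle=True);return c
def load(name): return np.load(f"pics/{name}.npy",allow_pickle=True).item()
E
python3 - <<'E'
from h import *
for n in ("scene","top","wrist"):
    c=snap(n,n+"0");print(n,c["origin"],c["orientation"],c["k1"])
print(arm.state())
E
```

```text
scene [1.39678504 0.13680693 0.95689511] [ 0.59403195  0.70192411 -0.29664573 -0.25773999] -0.01717249499778044
top [0.40138524 0.0135781  1.04921814] [-0.69753947  0.71354721 -0.05583892  0.03422109] -0.03376327978812333
wrist [0.12416375 0.6438751  0.38383253] [0.80036689 0.58181182 0.08423031 0.11752915] -0.061479412225429075
{'time': 0.15, 'q': array([-1.35619087,  0.33374103,  0.03986029,  1.46604217, -0.01338219,
        1.34326524, -0.05850518]), 'joint_velocities': array([-1.67815275e-05, -2.40127866e-03,  5.61950892e-04, -3.04960476e-03,
       -2.76274619e-03,  9.82337821e-04, -7.14951882e-05]), 'effort': array([ 2.23899035e-03, -6.56842804e+01,  1.33678492e+00, -4.04109836e+01,
       -5.95581997e-02,  4.17505600e-02,  1.58546168e-04]), 'eef_pos': array([0.20055946, 0.61794899, 0.24088098]), 'ee_rot': array([ 0.57226082,  0.41540664, -0.41604798, -0.5717158 ]), 'wrist_force': array([-0.68017282, -0.47783542, -0.23333699]), 'wrist_torque': array([-0.00287984,  0.01209298, -0.014596  ]), 'finger_gap': 0.08676111533336021}
```

View pics/top0.png

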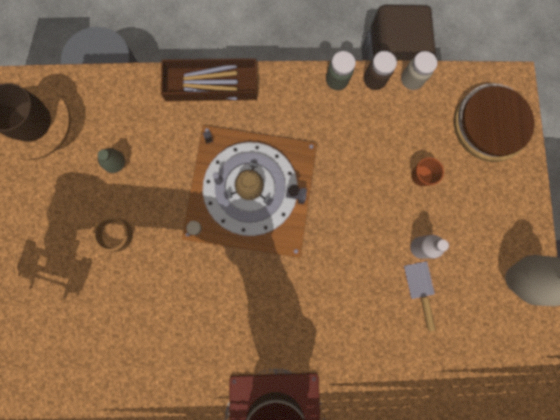

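View pics/scene0.png

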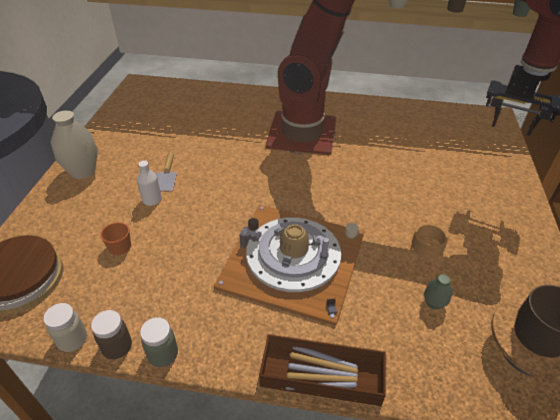

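View pics/wrist0.png

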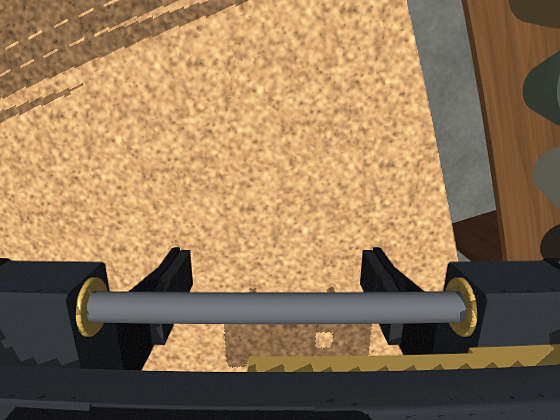

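The top view shows the chuck at about (250,188) and the black knob at about (297,192), with the arm clear of both. I'll zoom in.

Run:
```python
from h import *
c=load("top0");i=c["image"][115:265,170:330,::-1]
cv2.imwrite("pics/topz.png",cv2.resize(i,None,fx=5,fy=4*1.25*0.8,interpolation=cv2.INTER_CUBIC) if 0 else cv2.resize(i,(640,600),interpolation=cv2.INTER_CUBIC))
c=load("scene0");i=c["image"][200:325,210:370,::-1]
cv2.imwrite("pics/scenez.png",cv2.resize(i,(768,600),interpolation=cv2.INTER_CUBIC))
for n in("top0","scene0"):
    p=depthpts(load(n));m=(p[...,2]>0.085)&(p[...,2]<.3)&(abs(p[...,0]-.55)<.2)&(abs(p[...,1])<.25)
    k,l,s,ce=cv2.connectedComponentsWithStats(m.astype(np.uint8))
    for j in range(1,k):
        if s[j,4]>5: q=p[l==j];print(n,s[j],ce[j].round(1),np.median(q,0).round(4),q[:,2].max().round(4))
```

```text
top0 [235 169  30  29 667] [249.  182.8] [0.5967 0.0527 0.112 ] 0.125
top0 [213 172   8   9  51] [216.4 175.7] [0.6164 0.1327 0.1159] 0.1216
top0 [289 184  11  12 110] [293.8 189.6] [ 0.5776 -0.057   0.1114] 0.116
scene0 [248 218  11  13 119] [253.  224.3] [ 0.5874 -0.0561  0.1065] 0.113
scene0 [280 225  29  27 570] [294.3 237.4] [0.6184 0.0556 0.1081] 0.1225
scene0 [322 238   7  13  73] [325.2 243.8] [0.6237 0.1338 0.1061] 0.12
```

View pics/topz.png

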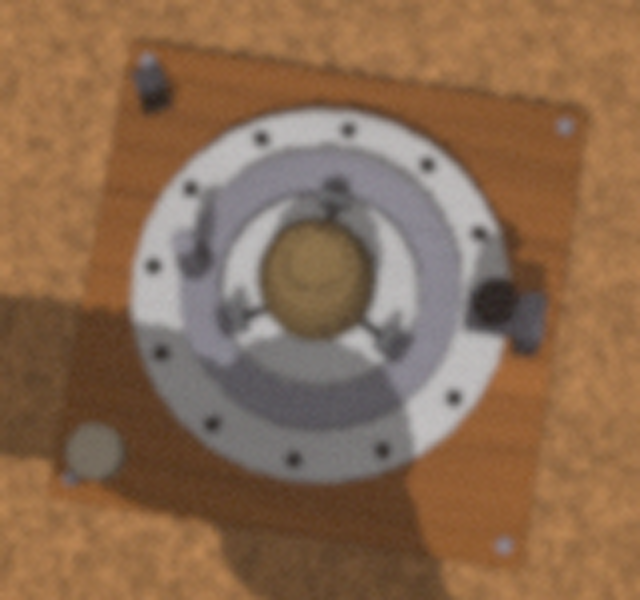

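View pics/scenez.png

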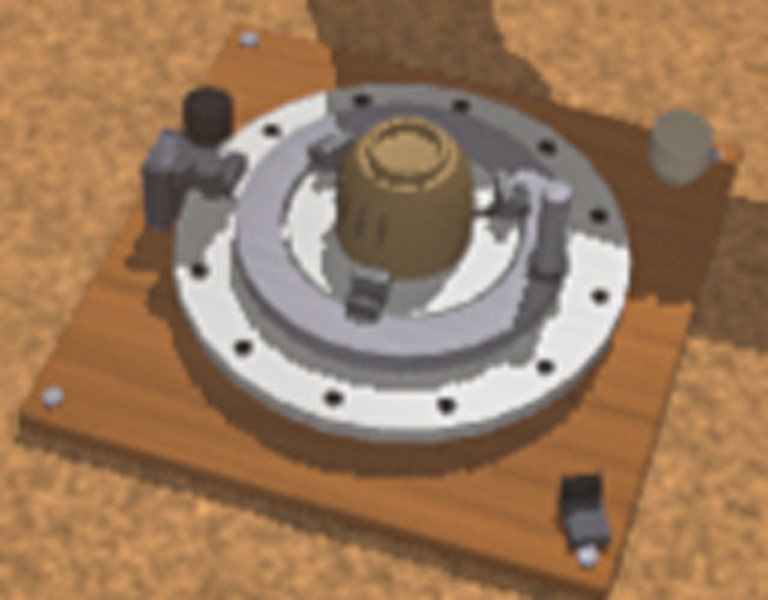

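Run:
```python
from h import *
from scipy.optimize import least_squares
c=load("top0")
cor=np.array([[137,42],[587,105],[524,567],[54,490]])/4+[170-.4,115-.4]
P=plane(c,cor,.015)[:,:2];print(P.round(4),P.mean(0),np.linalg.norm(P-np.roll(P,-1,0),axis=1))
for a,b in((0,1),(3,2)): d=P[b]-P[a];print("yaw",np.degrees(np.arctan2(d[1],d[0]))+90)
for a,b in((3,0),(2,1)): d=P[b]-P[a];print("yaw",np.degrees(np.arctan2(d[1],d[0])))
def circ(p,r):
    return least_squares(lambda x:np.hypot(*(p-x).T)-r,p.mean(0),loss='soft_l1',f_scale=.002).x
for n,ctr in(("top0",(250,188)),("scene0",(294,254))):
    c=load(n);hsv=cv2.cvtColor(c["image"],cv2.COLOR_RGB2HSV)
    m=(hsv[...,1]<70).astype(np.uint8)
    m=cv2.morphologyEx(m,cv2.MORPH_CLOSE,np.ones((3,3),np.uint8))
    k,l,s,ce=cv2.connectedComponentsWithStats(m)
    j=l[ctr[1]-22 if n=="top0" else ctr[1]+28,ctr[0]];print(n,s[j])
    cnt=max(cv2.findContours((l==j).astype(np.uint8),0,cv2.CHAIN_APPROX_NONE)[0],key=cv2.contourArea)
    h=cnt.reshape(-1,2)
    p=plane(c,h,.039)[:,:2]
    x=p.mean(0)
    for _ in range(6):
        r=np.hypot(*(p-x).T);q=p[abs(r-.125)<.012];x=circ(q,.125)
    r=np.hypot(*(q-x).T);print("disc centre",x.round(4),r.mean(),r.std(),len(q))
    d=depthpts(c)
    for nm,box in(("knob",(280,175,305,203) if n=="top0" else (243,213,264,238)),("peg",(208,168,226,190) if n=="top0" else(318,233,335,260))):
        x0,y0,x1,y1=box;z=d[y0:y1,x0:x1].reshape(-1,3);zz=z[z[:,2]>(.106 if nm=="knob" else .107)]
        print(nm,len(zz),zz.mean(0).round(4),((zz.min(0)+zz.max(0))/2).round(4),np.ptp(zz,axis=0).round(4))
```

```text
[[ 0.7818  0.179 ]
 [ 0.7319 -0.1303]
 [ 0.4162 -0.0766]
 [ 0.4741  0.2336]] [0.60098857 0.05141858] [0.3133188  0.32028153 0.31553899 0.31240974]
yaw -9.155509698974953
yaw -10.58988774906932
yaw -10.065009647682174
yaw -9.663139550953433
top0 [ 202  142  104   94 6516]
disc centre [0.5993 0.0536] 0.12490310004533263 0.001516400314827043 266
knob 97 [ 0.5796 -0.0569  0.1115] [ 0.5801 -0.0573  0.1113] [0.0254 0.0251 0.0095]
peg 37 [0.6178 0.1333 0.1165] [0.6178 0.1333 0.1151] [0.0131 0.0145 0.013 ]
scene0 [ 240  217  102   75 5148]
disc centre [0.6039 0.0524] 0.12630440878049223 0.001906501327822598 230
knob 61 [ 0.5828 -0.0572  0.1096] [ 0.582  -0.0579  0.1096] [0.028  0.0251 0.0069]
peg 35 [0.6208 0.1335 0.114 ] [0.6185 0.1336 0.1138] [0.02   0.0134 0.0123]
```

```bash
cat > st.py <<'E'
from h import *
s=arm.state();M=R.from_quat(s["ee_rot"]).as_matrix()
a=np.degrees(np.arctan2(M[1,0],M[0,0]))
print("t%.2f"%s["time"],"pos",s["eef_pos"].round(4),"xaxis",a.round(1),"down",M[:,1].round(3),"F",s["wrist_force"].round(1),"T",s["wrist_torque"].round(2),"gap",round(s["finger_gap"],4),"q",s["q"].round(2))
C=np.array([.601,.053]);d=s["eef_pos"][:2]-C
print("polar r %.4f ang %.1f"%(np.hypot(*d),np.degrees(np.arctan2(d[1],d[0]))))
E
python3 st.py
```

```text
t0.15 pos [0.2006 0.6179 0.2409] xaxis 72.0 down [-0.    -0.001 -1.   ] F [-0.7 -0.5 -0.2] T [-0.    0.01 -0.01] gap 0.0868 q [-1.36  0.33  0.04  1.47 -0.01  1.34 -0.06]
polar r 0.6925 ang 125.3
```

```bash
python3 -m crank '[[1,0.026,-0.03,0,-5.3],[1,0.026,-0.03,0,-5.3],[1,0.026,-0.03,0,-5.3],[1,0.026,-0.03,0,-5.3],[1,0.026,-0.03,0,-5.3],[1,0.026,-0.03,0,-5.3],[1,0.026,-0.03,0,-5.3],[1,0.026,-0.03,0,-5.3],[1,0.026,-0.03,0,-5.3],[1,0.026,-0.03,0,-5.3],[1,0.026,-0.03,0,-5.3],[1,0.026,-0.03,0,-5.3],[1,0.026,-0.03,0,-5.3],[1,0.026,-0.03,0,-5.3],[1,0.026,-0.03,0,-5.3],[1,0.026,-0.03,0,-5.3],[1,0,0,0,0],[1,0,0,0,0],[1,0,0,0,0]]'; python3 st.py
```

```text
time: 1.73
eef_pos: [0.6163, 0.1386, 0.241]
ee_rot: [0.703, -0.079, 0.078, -0.703]
wrist_force: [-0.1, 0.7, -0.2]
finger_gap: 0.087
t1.73 pos [0.6163 0.1386 0.241 ] xaxis -12.7 down [-0.001  0.    -1.   ] F [-0.1  0.7 -0.2] T [-0.08  0.09  0.02] gap 0.087 q [-0.74  0.33  0.57  1.54 -0.18  1.33 -0.37]
polar r 0.0870 ang 79.8
```

Run:
```python
from h import *
c=snap("wrist","wrist1")
d=depthpts(c)
m=(d[...,2]>.105)&(d[...,2]<.14)
k,l,s,ce=cv2.connectedComponentsWithStats(m.astype(np.uint8))
for j in range(1,k):
    if s[j,4]>30:
        q=d[l==j];print(s[j],np.median(q,0).round(4),((q.min(0)+q.max(0))/2).round(4),np.ptp(q,axis=0).round(4))
```

```text
[270 202  20  22 339] [0.6164 0.1363 0.1165] [0.6163 0.1349 0.1118] [0.0152 0.015  0.0132]
[ 248  265   68   28 1361] [0.6049 0.0745 0.1124] [0.6016 0.0705 0.1134] [0.0589 0.0326 0.0167]
[269 324  25   3  52] [0.5951 0.0354 0.1186] [0.5945 0.0339 0.1153] [0.0218 0.0096 0.0118]
```

View pics/wrist1.png

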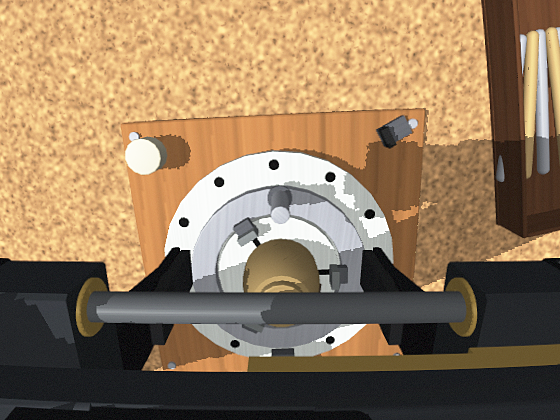

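The wrist view shows the peg top at (280,213), centred between the fingers, and the cup behind it at (282,270). I'll go down over the peg.

```bash
python3 -m crank '[[1,0.001,-0.002,-0.02,0],[1,0.001,-0.002,-0.03,0],[1,0,0,-0.03,0],[1,0,0,-0.03,0],[1,0,0,-0.016,0],[1,0,0,-0.01,0],[1,0,0,0,0],[1,0,0,0,0],[1,0,0,0,0]]' 15; python3 st.py
```

```text
time: 2.53
eef_pos: [0.6194, 0.135, 0.1072]
ee_rot: [-0.702, 0.078, -0.079, 0.703]
wrist_force: [0.5, 0.9, -0.1]
finger_gap: 0.0872
t2.53 pos [0.6194 0.135  0.1072] xaxis -12.7 down [ 0.002  0.001 -1.   ] F [ 0.5  0.9 -0.1] T [-0.12  0.06  0.04] gap 0.0872 q [-0.7   0.44  0.53  1.68 -0.25  1.09 -0.31]
polar r 0.0840 ang 77.3
```

```bash
python3 -m crank '[[0.3,0,0,0,0],[0.3,0,0,0,0],[0.3,0,0,0,0],[0.3,0,0,0,0],[0.2,0,0,0,0],[0,0,0,0,0],[0,0,0,0,0],[0,0,0,0,0],[0,0,0,0,0]]' 15; python3 st.py
```

```text
time: 3.28
eef_pos: [0.6186, 0.1342, 0.1055]
ee_rot: [0.703, -0.079, 0.079, -0.703]
wrist_force: [0.2, 0.2, 0.8]
finger_gap: 0.0347
t3.28 pos [0.6186 0.1342 0.1055] xaxis -12.8 down [-0. -0. -1.] F [0.2 0.2 0.8] T [-0.12  0.1  -0.03] gap 0.0347 q [-0.7   0.44  0.53  1.69 -0.25  1.09 -0.31]
polar r 0.0831 ang 77.8
```

```bash
python3 -m crank '[[0,0,0,0,0],[0,0,0,0,0],[0,0,0,0,0],[0,0,0,0,0],[0,0,0,0,0],[0,0,0,0,0]]' 25; python3 st.py
python3 - <<'E'
import numpy as np
# arc rows from 77.5 deg: increments per 6 deg
a=77.5
while a>10:
    b=a-6;f=lambda t:.083*np.array([np.cos(np.radians(t)),np.sin(np.radians(t))])
    print(a,b,(f(b)-f(a)).round(4));a=b
E
```

```text
time: 3.78
eef_pos: [0.6186, 0.1342, 0.1055]
ee_rot: [-0.703, 0.079, -0.079, 0.703]
wrist_force: [-0.7, -0.2, 0.5]
finger_gap: 0.0156
t3.78 pos [0.6186 0.1342 0.1055] xaxis -12.8 down [-0.  0. -1.] F [-0.7 -0.2  0.5] T [-0.12  0.19  0.02] gap 0.0156 q [-0.7   0.44  0.53  1.69 -0.25  1.09 -0.31]
polar r 0.0831 ang 77.8
77.5 71.5 [ 0.0084 -0.0023]
71.5 65.5 [ 0.0081 -0.0032]
65.5 59.5 [ 0.0077 -0.004 ]
59.5 53.5 [ 0.0072 -0.0048]
53.5 47.5 [ 0.0067 -0.0055]
47.5 41.5 [ 0.0061 -0.0062]
41.5 35.5 [ 0.0054 -0.0068]
35.5 29.5 [ 0.0047 -0.0073]
29.5 23.5 [ 0.0039 -0.0078]
23.5 17.5 [ 0.003  -0.0081]
17.5 11.5 [ 0.0022 -0.0084]
11.5 5.5 [ 0.0013 -0.0086]
```

Gripped, with a 15.6 mm gap. I'll lead the first 24° of arc.

```bash
python3 -m crank '[[0,0.0042,-0.0011,0,-3],[0,0.0042,-0.0012,0,-3],[0,0.0041,-0.0015,0,-3],[0,0.004,-0.0017,0,-3],[0,0.0039,-0.002,0,-3],[0,0.0038,-0.002,0,-3],[0,0.0036,-0.0024,0,-3],[0,0.0036,-0.0024,0,-3],[0,0,0,0,0],[0,0,0,0,0]]'; python3 st.py
```

```text
time: 4.62
eef_pos: [0.6499, 0.1197, 0.1055]
ee_rot: [0.671, -0.223, 0.223, -0.671]
wrist_force: [-2.2, -1.5, 1.7]
finger_gap: 0.0154
t4.62 pos [0.6499 0.1197 0.1055] xaxis -36.7 down [-0. -0. -1.] F [-2.2 -1.5  1.7] T [-0.3   0.57  0.08] gap 0.0154 q [-0.71  0.51  0.62  1.61 -0.32  1.12 -0.65]
polar r 0.0827 ang 53.7
```

```bash
python3 -m crank '[[0,0.0034,-0.0027,0,-3],[0,0.0033,-0.0028,0,-3],[0,0.0031,-0.003,0,-3],[0,0.003,-0.0032,0,-3],[0,0.0028,-0.0033,0,-3],[0,0.0026,-0.0035,0,-3],[0,0.0024,-0.0036,0,-3],[0,0.0023,-0.0037,0,-3],[0,0,0,0,0],[0,0,0,0,0]]'; python3 st.py
```

```text
time: 5.45
eef_pos: [0.6727, 0.0939, 0.1055]
ee_rot: [0.611, -0.357, 0.357, -0.61]
wrist_force: [-3.3, -2.1, 2.9]
finger_gap: 0.0152
t5.45 pos [0.6727 0.0939 0.1055] xaxis -60.6 down [-0. -0. -1.] F [-3.3 -2.1  2.9] T [-0.39  0.85  0.1 ] gap 0.0152 q [-0.71  0.57  0.7   1.57 -0.39  1.15 -0.98]
polar r 0.0825 ang 29.7
```

```bash
cat >> st.py <<'E'
a=np.arctan2(d[1],d[0]);t=np.array([np.sin(a),-np.cos(a)]);print("Ftan(cw) %.1f Frad %.1f"%(s["wrist_force"][:2]@t,s["wrist_force"][:2]@(d/np.hypot(*d))),"sleeve~",round(np.radians(95-9.9)-a,3))
E
python3 -m crank '[[0,0.0011,-0.0019,0,-1.5],[0,0.001,-0.0019,0,-1.5],[0,0.001,-0.0019,0,-1.5],[0,0.001,-0.0020,0,-1.5],[0,0.0009,-0.002,0,-1.5],[0,0.0008,-0.002,0,-1.5]]' 40; python3 st.py
```

```text
time: 5.95
eef_pos: [0.6778, 0.0833, 0.1055]
ee_rot: [0.58, -0.405, 0.403, -0.58]
wrist_force: [-7.6, 1.3, 5.6]
finger_gap: 0.0148
t5.95 pos [0.6778 0.0833 0.1055] xaxis -69.7 down [-0.002  0.001 -1.   ] F [-7.6  1.3  5.6] T [0.12 1.8  0.27] gap 0.0148 q [-0.71  0.59  0.74  1.56 -0.42  1.16 -1.1 ]
polar r 0.0826 ang 21.5
Ftan(cw) -4.0 Frad -6.6 sleeve~ 1.109
```

```bash
python3 -m crank '[[0,0.0002,-0.0014,0,-1],[0,0.0002,-0.0014,0,-1],[0,0.0002,-0.0014,0,-1]]'; python3 st.py
```

```text
time: 6.2
eef_pos: [0.6791, 0.0798, 0.1056]
ee_rot: [-0.569, 0.419, -0.418, 0.57]
wrist_force: [-2.0, 3.2, 1.7]
finger_gap: 0.0153
t6.20 pos [0.6791 0.0798 0.1056] xaxis -72.6 down [-0.     0.002 -1.   ] F [-2.   3.2  1.7] T [0.59 0.75 0.29] gap 0.0153 q [-0.71  0.6   0.75  1.56 -0.43  1.16 -1.14]
polar r 0.0825 ang 18.9
Ftan(cw) -3.6 Frad -0.9 sleeve~ 1.155
```

```bash
python3 -m crank '[[0,0.0004,-0.0014,0,-1],[0,0.0004,-0.0014,0,-1]]'; python3 st.py;  python3 -m crank '[[0,0.0004,-0.0014,0,-1]]'; python3 st.py
```

```text
time: 6.37
eef_pos: [0.6797, 0.078, 0.1055]
ee_rot: [-0.562, 0.429, -0.428, 0.563]
wrist_force: [-6.5, 8.5, 5.4]
finger_gap: 0.0147
t6.37 pos [0.6797 0.078  0.1055] xaxis -74.6 down [-0.001  0.003 -1.   ] F [-6.5  8.5  5.4] T [1.61 1.59 0.51] gap 0.0147 q [-0.71  0.6   0.76  1.55 -0.44  1.16 -1.16]
polar r 0.0825 ang 17.7
Ftan(cw) -10.0 Frad -3.6 sleeve~ 1.177
time: 6.45
eef_pos: [0.6798, 0.0774, 0.1055]
ee_rot: [-0.558, 0.435, -0.432, 0.559]
wrist_force: [-13.3, 8.6, 9.1]
finger_gap: 0.0149
t6.45 pos [0.6798 0.0774 0.1055] xaxis -75.6 down [-0.002  0.004 -1.   ] F [-13.3   8.6   9.1] T [2.05 2.95 0.37] gap 0.0149 q [-0.71  0.6   0.76  1.55 -0.44  1.17 -1.18]
polar r 0.0825 ang 17.2
Ftan(cw) -12.2 Frad -10.2 sleeve~ 1.185
```

Tightening has started. I'll push on in small steps until the tangential force is about 18 N.

```bash
python3 -m crank '[[0,-0.0008,-0.0014,0,-0.5],[0,0,-0.001,0,-0.5]]'; python3 st.py;  python3 -m crank '[[0,0,-0.001,0,0],[0,0,0,0,0]]'; python3 st.py
```

```text
time: 6.62
eef_pos: [0.6797, 0.077, 0.1056]
ee_rot: [-0.554, 0.439, -0.436, 0.557]
wrist_force: [-3.7, 14.0, 2.8]
finger_gap: 0.0152
t6.62 pos [0.6797 0.077  0.1056] xaxis -76.5 down [-0.     0.006 -1.   ] F [-3.7 14.   2.8] T [2.83 0.83 0.42] gap 0.0152 q [-0.71  0.6   0.76  1.56 -0.45  1.16 -1.19]
polar r 0.0823 ang 17.0
Ftan(cw) -14.5 Frad 0.5 sleeve~ 1.189
time: 6.78
eef_pos: [0.6798, 0.0768, 0.1056]
ee_rot: [-0.554, 0.439, -0.436, 0.557]
wrist_force: [-3.2, 15.0, 3.0]
finger_gap: 0.0147
t6.78 pos [0.6798 0.0768 0.1056] xaxis -76.4 down [ 0.     0.006 -1.   ] F [-3.2 15.   3. ] T [2.91 0.84 0.33] gap 0.0147 q [-0.71  0.6   0.76  1.56 -0.45  1.16 -1.19]
polar r 0.0823 ang 16.8
Ftan(cw) -15.3 Frad 1.3 sleeve~ 1.192
```

```bash
python3 -m crank '[[0,0,-0.0015,0,0],[0,0,-0.0015,0,0],[0,0,0,0,0]]'; python3 st.py;  python3 -m crank '[[0,0,-0.0015,0,0],[0,0,0,0,0],[0,0,0,0,0]]'; python3 st.py
```

```text
time: 7.03
eef_pos: [0.68, 0.076, 0.1056]
ee_rot: [-0.553, 0.439, -0.435, 0.559]
wrist_force: [-2.7, 18.4, 4.2]
finger_gap: 0.0149
t7.03 pos [0.68   0.076  0.1056] xaxis -76.3 down [ 0.     0.009 -1.   ] F [-2.7 18.4  4.2] T [3.94 0.66 0.29] gap 0.0149 q [-0.7   0.6   0.76  1.56 -0.45  1.16 -1.18]
polar r 0.0823 ang 16.2
Ftan(cw) -18.4 Frad 2.5 sleeve~ 1.202
time: 7.28
eef_pos: [0.68, 0.0756, 0.1055]
ee_rot: [-0.553, 0.439, -0.435, 0.559]
wrist_force: [-2.8, 21.2, 3.2]
finger_gap: 0.0151
t7.28 pos [0.68   0.0756 0.1055] xaxis -76.3 down [ 0.    0.01 -1.  ] F [-2.8 21.2  3.2] T [4.53 0.59 0.19] gap 0.0151 q [-0.7   0.6   0.76  1.56 -0.45  1.16 -1.18]
polar r 0.0822 ang 16.0
Ftan(cw) -21.2 Frad 3.1 sleeve~ 1.207
```

About 21 N at the peg, so it's firmly tight. I'll take the push off and then release.

```bash
python3 -m crank '[[0,0,0.002,0,0],[0,0,0.002,0,0],[0,0,0,0,0]]'; python3 st.py
```

```text
time: 7.53
eef_pos: [0.68, 0.076, 0.1056]
ee_rot: [-0.554, 0.438, -0.436, 0.557]
wrist_force: [-2.3, 12.9, 2.1]
finger_gap: 0.015
t7.53 pos [0.68   0.076  0.1056] xaxis -76.4 down [ 0.001  0.005 -1.   ] F [-2.3 12.9  2.1] T [2.7  0.56 0.3 ] gap 0.015 q [-0.71  0.6   0.76  1.56 -0.45  1.16 -1.19]
polar r 0.0823 ang 16.2
Ftan(cw) -13.1 Frad 1.4 sleeve~ 1.202
```

```bash
python3 -m crank '[[0,0,0.002,0,0],[0,0,0.002,0,0],[0,0,0,0,0]]'; python3 st.py
```

```text
time: 7.78
eef_pos: [0.6797, 0.0769, 0.1056]
ee_rot: [-0.554, 0.439, -0.438, 0.556]
wrist_force: [-3.9, 7.2, 2.9]
finger_gap: 0.0152
t7.78 pos [0.6797 0.0769 0.1056] xaxis -76.6 down [ 0.     0.002 -1.   ] F [-3.9  7.2  2.9] T [1.37 0.81 0.38] gap 0.0152 q [-0.71  0.6   0.76  1.56 -0.44  1.16 -1.19]
polar r 0.0823 ang 16.9
Ftan(cw) -8.1 Frad -1.6 sleeve~ 1.19
```

```bash
python3 -m crank '[[0.1,0,0.001,0,0],[0.3,0,0,0,0],[0.5,0,0,0,0],[0.7,0,0,0,0],[0.7,0,0,0,0],[0.7,0,0,0,0],[0.7,0,0,0,0],[0.7,0,0,0,0],[0.7,0,0,0,0],[0.7,0,0,0,0],[0.7,0,0,0,0]]'; python3 st.py
python3 - <<'E'
from h import *
snap("scene","s2");snap("wrist","w2")
c=load("s2");i=c["image"][200:325,210:370,::-1]
cv2.imwrite("pics/s2z.png",cv2.resize(i,(768,600),interpolation=cv2.INTER_CUBIC))
E
```

```text
time: 8.7
eef_pos: [0.6798, 0.0751, 0.1055]
ee_rot: [-0.554, 0.439, -0.439, 0.554]
wrist_force: [-0.0, -0.7, 0.3]
finger_gap: 0.0605
t8.70 pos [0.6798 0.0751 0.1055] xaxis -76.8 down [ 0. -0. -1.] F [-0.  -0.7  0.3] T [-0.04  0.15 -0.01] gap 0.0605 q [-0.71  0.6   0.77  1.56 -0.44  1.16 -1.2 ]
polar r 0.0818 ang 15.7
Ftan(cw) 0.6 Frad -0.2 sleeve~ 1.212
```

View pics/s2z.png

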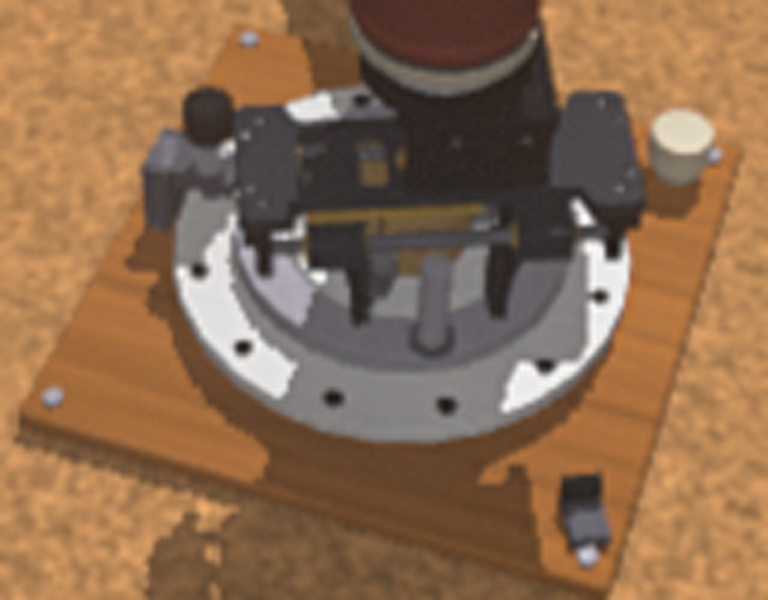

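View pics/w2.png

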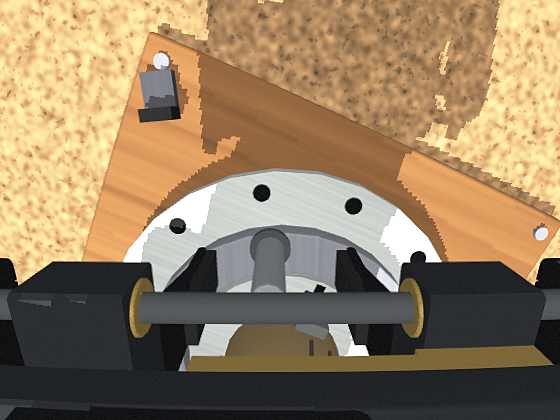

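The peg stands free between the open fingers: (432,300) in the zoomed scene view and (270,250) in the wrist view. I'll lift and check.

```bash
python3 -m crank '[[0.7,0,0,0.02,0],[0.7,0,0,0.03,0],[0.7,0,0,0.03,0],[0.7,0,0,0.03,0],[0.7,-0.01,-0.01,0.02,0],[1,-0.03,-0.02,0,0],[1,-0.03,-0.025,0,0],[1,-0.03,-0.025,0,0],[1,0,-0.03,0,0],[1,0,-0.03,0,0],[1,0,0,0,0],[1,0,0,0,0]]'; python3 st.py
python3 - <<'E'
from h import *
c=snap("wrist","w3");d=depthpts(c)
m=(d[...,2]>.1)&(d[...,2]<.14)
k,l,s,ce=cv2.connectedComponentsWithStats(m.astype(np.uint8))
for j in range(1,k):
    if s[j,4]>30:
        q=d[l==j];print(s[j],np.median(q,0).round(4),((q.min(0)+q.max(0))/2).round(4),np.ptp(q,axis=0).round(4))
c=snap("scene","s3");i=c["image"][200:325,210:370,::-1]
cv2.imwrite("pics/s3z.png",cv2.resize(i,(768,600),interpolation=cv2.INTER_CUBIC))
E
```

```text
time: 9.8
eef_pos: [0.5795, -0.067, 0.236]
ee_rot: [-0.553, 0.44, -0.44, 0.554]
wrist_force: [-0.3, 1.7, -0.1]
finger_gap: 0.0866
t9.80 pos [ 0.5795 -0.067   0.236 ] xaxis -77.0 down [ 0.001  0.    -1.   ] F [-0.3  1.7 -0.1] T [-0.01  0.14 -0.04] gap 0.0866 q [-0.73  0.27  0.93  1.68 -0.23  1.3  -1.1 ]
polar r 0.1219 ang -100.2
Ftan(cw) 0.6 Frad -1.6 sleeve~ 3.234
[ 97  25  31  27 607] [0.6758 0.0764 0.1159] [0.6762 0.079  0.1097] [0.0157 0.016  0.0193]
[  95  107   85   86 5512] [0.6013 0.0493 0.113 ] [0.5975 0.054  0.111 ] [0.0681 0.0681 0.0221]
[248 187  34  35 948] [ 0.5799 -0.0561  0.1113] [ 0.5782 -0.0564  0.1069] [0.0273 0.0272 0.0137]
```

View pics/w3.png

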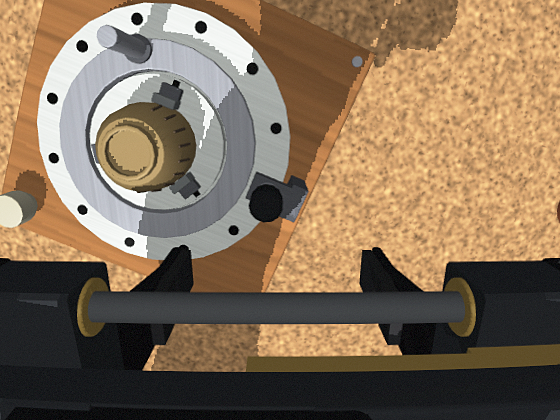

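View pics/s3z.png

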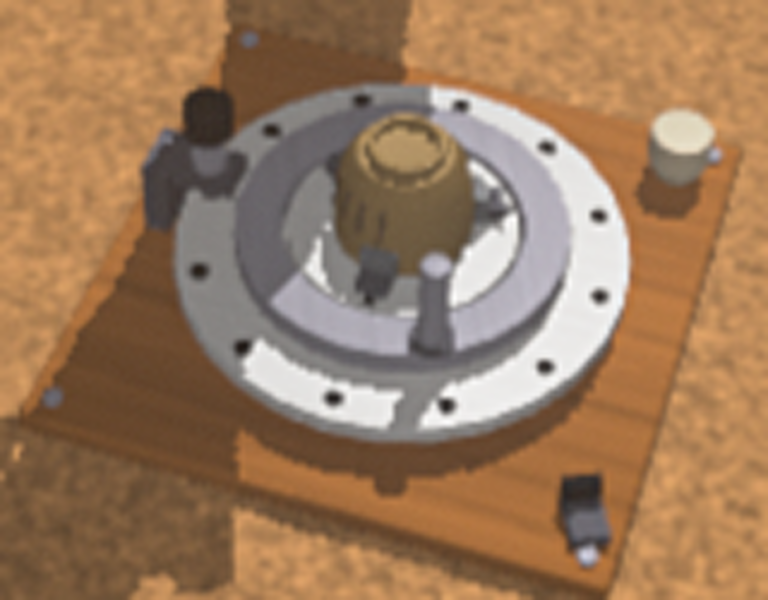

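The cup is centred with the jaws on it, and the peg rests at about 17° world. The knob is at about (0.581,-0.057), in the wrist view at (265,203). I'll turn the gripper tangential and go down over it.

```bash
python3 -m crank '[[1,0,0.002,0,6.7],[1,0,0.002,0,6.7],[1,0,0.002,0,6.7],[1,0,0.002,0,6.7],[1,0.001,0.002,0,6.7],[1,0,0,0,6.7],[1,0,0,0,6.7],[1,0,0,0,6.7],[1,0,0,0,6.7],[1,0,0,0,6.7],[1,0,0,0,0],[1,0,0,0,0],[1,0,0,0,0]]'; python3 st.py
python3 - <<'E'
from h import *
c=snap("wrist","w4");d=depthpts(c)
m=(d[...,2]>.1)&(d[...,2]<.14)
k,l,s,ce=cv2.connectedComponentsWithStats(m.astype(np.uint8))
for j in range(1,k):
    if s[j,4]>30:
        q=d[l==j];print(s[j],np.median(q,0).round(4),((q.min(0)+q.max(0))/2).round(4),np.ptp(q,axis=0).round(4))
E
```

```text
time: 10.98
eef_pos: [0.5809, -0.0541, 0.2354]
ee_rot: [0.704, -0.061, 0.061, -0.704]
wrist_force: [-0.3, -0.4, 0.4]
finger_gap: 0.0874
t10.98 pos [ 0.5809 -0.0541  0.2354] xaxis -9.9 down [-0. -0. -1.] F [-0.3 -0.4  0.4] T [-0.09  0.07 -0.03] gap 0.0874 q [-0.6   0.24  0.73  1.67 -0.16  1.3  -0.01]
polar r 0.1090 ang -100.6
Ftan(cw) 0.3 Frad 0.5 sleeve~ 3.242
[366   0  28  23 506] [0.6735 0.0775 0.1161] [0.6762 0.0789 0.1098] [0.016  0.0139 0.0193]
[ 231   18   92   97 6796] [0.5975 0.0533 0.113 ] [0.5975 0.0533 0.1113] [0.0684 0.0685 0.0225]
[259 194  34  36 944] [ 0.578  -0.0545  0.1115] [ 0.5778 -0.0563  0.1069] [0.0272 0.0277 0.0135]
```

View pics/w4.png

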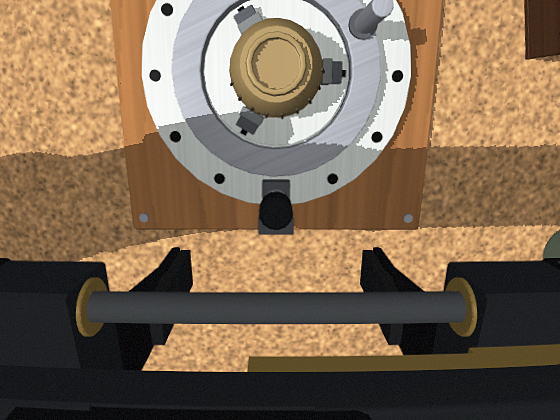

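The knob at (275,211) sits on the fingers' midline. I'll go down to z = 0.098.

```bash
python3 -m crank '[[1,-0.0005,-0.0025,-0.03,0],[1,0,0,-0.03,0],[1,0,0,-0.03,0],[1,0,0,-0.025,0],[1,0,0,-0.014,0],[1,0,0,-0.008,0],[1,0,0,0,0],[1,0,0,0,0],[1,0,0,0,0]]' 20; python3 st.py
python3 - <<'E'
from h import *
snap("wrist","w5")
E
```

```text
time: 11.78
eef_pos: [0.5811, -0.0574, 0.0998]
ee_rot: [-0.704, 0.06, -0.061, 0.705]
wrist_force: [0.5, -0.7, -0.1]
finger_gap: 0.0872
t11.78 pos [ 0.5811 -0.0574  0.0998] xaxis -9.8 down [ 0.002  0.    -1.   ] F [ 0.5 -0.7 -0.1] T [-0.05  0.08  0.05] gap 0.0872 q [-0.54  0.37  0.69  1.82 -0.27  1.04  0.08]
polar r 0.1122 ang -100.2
Ftan(cw) -0.6 Frad 0.6 sleeve~ 3.234
```

View pics/w5.png

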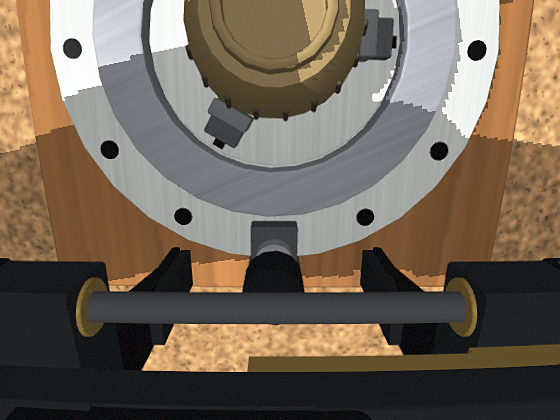

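The knob at (275,280) lies midway between the fingers, so I'll close on it.

```bash
python3 -m crank '[[0.4,0,0,-0.001,0],[0.4,0,0,0,0],[0.4,0,0,0,0],[0.3,0,0,0,0],[0,0,0,0,0],[0,0,0,0,0],[0,0,0,0,0],[0,0,0,0,0],[0,0,0,0,0],[0,0,0,0,0],[0,0,0,0,0],[0,0,0,0,0]]' 40; python3 st.py
```

```text
time: 12.83
eef_pos: [0.58, -0.0573, 0.0975]
ee_rot: [-0.704, 0.06, -0.06, 0.705]
wrist_force: [-2.1, 0.9, 1.4]
finger_gap: 0.0266
t12.83 pos [ 0.58   -0.0573  0.0975] xaxis -9.8 down [-0.001  0.    -1.   ] F [-2.1  0.9  1.4] T [-0.03  0.51 -0.04] gap 0.0266 q [-0.54  0.37  0.69  1.82 -0.27  1.04  0.08]
polar r 0.1123 ang -100.8
Ftan(cw) 2.3 Frad -0.5 sleeve~ 3.244
```

```bash
python3 -m crank '[[0,0.0005,0,0.001,0],[0,0,0,0.002,0],[0,0,0,0.002,0],[0,0,0,0.002,0],[0,0,0,0.002,0],[0,0,0,0.002,0],[0,0,0,0,0],[0,0,0,0,0]]' 50; python3 st.py
```

```text
time: 13.5
eef_pos: [0.58, -0.0573, 0.1082]
ee_rot: [-0.705, 0.061, -0.06, 0.705]
wrist_force: [-3.6, 0.1, -10.1]
finger_gap: 0.0265
t13.50 pos [ 0.58   -0.0573  0.1082] xaxis -9.8 down [-0.001  0.    -1.   ] F [ -3.6   0.1 -10.1] T [-0.08  0.77 -0.02] gap 0.0265 q [-0.55  0.36  0.69  1.81 -0.26  1.06  0.07]
polar r 0.1123 ang -100.8
Ftan(cw) 3.6 Frad 0.5 sleeve~ 3.244
```

```bash
python3 -m crank '[[0,0.0005,0,0.002,0],[0,0,0,0.002,0],[0,0,0,0.002,0],[0,0,0,0.001,0],[0,0,0,0.001,0],[0,0,0,0,0],[0,0,0,0,0]]' 50; python3 st.py;python3 -m crank '[[0,0,0,0.001,0],[0,0,0,0.001,0],[0,0,0,0,0],[0,0,0,0,0]]' ; python3 st.py
```

```text
time: 14.08
eef_pos: [0.5801, -0.0573, 0.1157]
ee_rot: [0.705, -0.061, 0.059, -0.704]
wrist_force: [-6.0, -0.1, -15.6]
finger_gap: 0.0263
t14.08 pos [ 0.5801 -0.0573  0.1157] xaxis -9.8 down [-0.003  0.    -1.   ] F [ -6.   -0.1 -15.6] T [-0.1   1.12  0.04] gap 0.0263 q [-0.55  0.35  0.7   1.81 -0.26  1.07  0.07]
polar r 0.1123 ang -100.7
Ftan(cw) 5.9 Frad 1.3 sleeve~ 3.243
time: 14.42
eef_pos: [0.58, -0.0573, 0.1159]
ee_rot: [0.705, -0.061, 0.059, -0.704]
wrist_force: [2.3, -1.5, -35.5]
finger_gap: 0.0262
t14.42 pos [ 0.58   -0.0573  0.1159] xaxis -9.8 down [-0.003 -0.001 -1.   ] F [  2.3  -1.5 -35.5] T [-0.37 -0.71  0.01] gap 0.0262 q [-0.55  0.35  0.7   1.81 -0.25  1.08  0.07]
polar r 0.1123 ang -100.8
Ftan(cw) -2.5 Frad 1.0 sleeve~ 3.245
```

It's at the stop: an 18.4 mm rise, with the force climbing. I'll ease off slightly and check the pictures.

```bash
python3 -m crank '[[0,0,0,-0.001,0],[0,0,0,0,0],[0,0,0,0,0],[0,0,0,0,0],[0,0,0,0,0],[0,0,0,0,0]]' ; python3 st.py
python3 - <<'E'
from h import *
snap("wrist","w6")
c=snap("scene","s6");i=c["image"][200:325,210:370,::-1]
cv2.imwrite("pics/s6z.png",cv2.resize(i,(768,600),interpolation=cv2.INTER_CUBIC))
E
```

```text
time: 14.92
eef_pos: [0.58, -0.0573, 0.1158]
ee_rot: [0.705, -0.061, 0.059, -0.704]
wrist_force: [-1.2, -1.3, -29.5]
finger_gap: 0.0268
t14.92 pos [ 0.58   -0.0573  0.1158] xaxis -9.8 down [-0.003 -0.001 -1.   ] F [ -1.2  -1.3 -29.5] T [-0.2   0.2   0.01] gap 0.0268 q [-0.55  0.35  0.7   1.81 -0.25  1.08  0.07]
polar r 0.1123 ang -100.8
Ftan(cw) 0.9 Frad 1.5 sleeve~ 3.244
```

View pics/s6z.png

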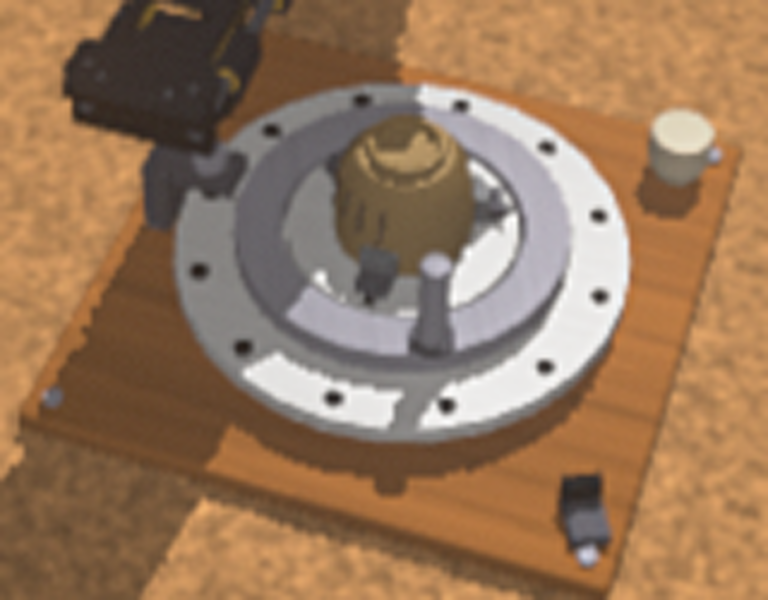

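View pics/w6.png

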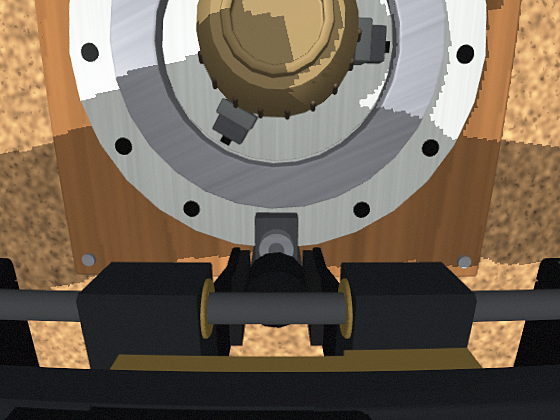

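The wrist view shows the knob held between the pads at (278,285), the cup upright, and the peg where I left it. I'll ease off a little more and hand in.

```bash
python3 -m crank '[[0,0,0,-0.001,0],[0,0,0,0,0],[0,0,0,0,0],[0,0,0,0,0],[0,0,0,0,0],[0,0,0,0,0],[0,0,0,0,0],[0,0,0,0,0]]' ; python3 st.py
```

```text
time: 15.68
eef_pos: [0.5801, -0.0573, 0.1157]
ee_rot: [0.705, -0.061, 0.059, -0.704]
wrist_force: [-5.5, -1.0, -21.5]
finger_gap: 0.0262
t15.68 pos [ 0.5801 -0.0573  0.1157] xaxis -9.8 down [-0.003  0.    -1.   ] F [ -5.5  -1.  -21.5] T [-0.14  1.07 -0.01] gap 0.0262 q [-0.55  0.35  0.7   1.81 -0.26  1.07  0.07]
polar r 0.1123 ang -100.7
Ftan(cw) 5.2 Frad 2.0 sleeve~ 3.243
```

```bash
python3 -c "
from rig import arm
print(arm.finish_job())"; python3 st.py
```

```text
the job is handed in; nothing more can be done
None
the job is handed in; nothing more can be done
```

I turned the sleeve clockwise by its peg from about 0.13 to 1.2 rad, ending with about 21 N at the peg. I eased off the push, opened the fingers and lifted clear. Then I pulled the plunger knob up to its stop and handed the job in at 15.7 s while still holding it.

**Last checks:**
- **Plunger:** the tool rose about 18 mm. The measured pull is 21.5 N against a spring of about 13 N, so the plunger is on its stop, and the grip has not slipped (26 mm finger gap).
- **Cup and bystanders:** in the pictures the cup stands upright and centred with the jaws against it, and the peg stayed where I left it. The test cup and spare jaw have not moved in the views around the chuck. I did not re-measure the other bystanders, but the arm stayed well above them.

**Not confirmed:** I could not measure the jaw forces on the cup. That they stay tight is inferred from the peg force and from the peg staying in place. While I eased off before opening, the tool moved back about 1 mm. I took this as flex, because the peg looked the same in the later pictures, but I could not rule out a slight loosening.

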